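Open a returned drain-cleaner bottle

TASK

Somebody left a small roll of foil tape on top of the child-proof cap of the returned drain-cleaner bottle: lift the roll off and set it down flat on the bare counter (do not drop it). Then push the red cap down, twist it counterclockwise about 75 degrees until it is free, and lift it straight up; finish still holding it steady and level in the gripper, about 8 cm above where it sat and directly over the bottle's mouth. Leave the stapler, the big tape roll and the green bin where they are.

Things in the scene. Friction and masses are not known exactly. Their poses are not given: they have to be found in the camera images.
- tape_center (a point): Centre of the small silver foil-tape roll (the obstacle): a ring 60 mm in outer diameter, 38 mm hole, 24 mm high, about 0.09 kg, lying flat and loose on top of the red cap at the start, up to 5 mm off-centre. Its z axis is the roll's axis; the point is half-way up (12 mm above its underside). Take it across its outside from above.
- cap_center (a point): Centre, half-way up, of the red round push-and-turn cap: 56 mm diameter (58 over ribs), 36 mm high, 0.04 kg, flat closed top; shut, this point is 148 mm above the counter. z up; white bar on top along its x, parallel to the bottle's x when shut. Must be pushed down 4 mm or more (stops at 7) before it turns; free after 55 to 125 degrees counterclockwise from above, then lifts off.
- seal (a joint): Springy silver seal disc in the mouth, pushed down by the cap; metres, 0 as the cap sits shut, grows downwards to 0.007. It resists with 4 N at first plus 0.8 N per mm. Unpushed, two lugs inside the cap block twisting and pulling; after the first 20 degrees of twist the push may be eased. Clockwise is blocked. Turning does not raise the cap; once free it just sits there.
- bottle_mouth (a point): Mouth of the white bottle, on its upright axis: top of the seal disc, 154 mm above the counter, 6 mm above cap_center when shut. z up. The bottle is fixed at any yaw.
- bottle: The bottle in its clamp, immovable; origin on the counter (height 0) under the axis. Bottle 84 mm diameter, shoulder from 92 to 114 mm height, neck above. Clamp: grey base plate 120 x 120 x 12 mm, yellow jaws along +y and -y out to 67 mm from the axis, 67 mm high.
- big_roll_center (a point): Bystander: centre of a big silver foil-tape roll, 100 mm in diameter, 48 mm high, lying flat on the counter. Do not move it.
- stapler: Bystander: black desk stapler lying on the counter, 130 x 36 x 58 mm, origin at the centre of its underside, long along its x. Do not move it.
- bin: Bystander: open green plastic parts bin with brass fittings, 130 (x) x 90 (y) x 60 mm, origin at the centre of its underside. Do not move it.
There are look-alikes about, which are no part of the job. Of the things that look like the part that bears cap_center, the middle-sized one is meant. Leave any turquoise or yellow look-alike of the part that bears tape_center alone.

How it is judged:
On the way, in this order (a step that is already met when the one before it is completed fails the run):
1. the small tape roll lies flat on the counter, released, while the cap is still shut on the bottle (height (world z) of tape_center between 0.008 and 0.016 m and angle between tape_center's own z axis and vertical below 0.15 rad and contact force between tape and the arm below 0.1 N and contact force between tape and the fingers below 0.1 N and contact force between tape and cap below 0.05 N and z of cap_center in the frame of bottle_mouth below -0.002 m and horizontal distance between cap_center and bottle_mouth below 0.006 m and angle between the x axis of cap_center and the x axis of bottle_mouth, either way round below 0.3 rad), for 0.2 s.
2. the cap is pushed down at least 2 mm from where it sat (z of cap_center in the frame of bottle_mouth below -0.008 m), for 0.05 s.
3. the cap has been twisted at least 45 degrees, still on the neck (angle between the x axis of cap_center and the x axis of bottle_mouth, either way round above 0.78 rad and z of cap_center in the frame of bottle_mouth below 0.015 m and horizontal distance between cap_center and bottle_mouth below 0.01 m), for 0.05 s.
At the end, for the whole second after the job is handed in: The fingers alone hold the cap, still, within 0.3 rad of level, 5 to 15 cm above its shut place and within 30 mm of the bottle's axis; the small roll lies flat on the counter itself, released, at rest; stapler, big roll and bin within 30 mm of where they were (z of cap_center in the frame of bottle_mouth between 0.044 and 0.144 m and horizontal distance between cap_center and bottle_mouth below 0.03 m and angle between cap_center's own z axis and vertical below 0.3 rad and contact force between the fingers and cap above 1 N and contact force between cap and bottle below 0.1 N and contact force between cap and tape below 0.05 N and linear speed of each of cap, tape below 0.03 m/s and height (world z) of tape_center between 0.008 and 0.016 m and angle between tape_center's own z axis and vertical below 0.15 rad and contact force between tape and the arm below 0.1 N and contact force between tape and the fingers below 0.1 N and contact force between tape and cap below 0.05 N and distance of each of big_roll_center, stapler, bin from where it was at the start of the episode below 0.03 m); the arm keeps its last pose, push and grip.
It fails at once if the big tape roll is moved more than 30 mm (distance of big_roll_center from where it was at the start of the episode above 0.03 m).
It fails at once if the stapler is moved more than 30 mm (distance of stapler from where it was at the start of the episode above 0.03 m).
It fails at once if the green bin is moved more than 30 mm (distance of bin from where it was at the start of the episode above 0.03 m).
It fails at once if the small tape roll is dropped or thrown (over 0.8 m/s close to the counter) (height (world z) of tape_center below 0.06 m and linear speed of tape above 0.8 m/s).
It also fails if it takes over 48 s, if anything falls off the work surface, if the arm or the gripper's body presses on something with over 40 N, if the wrist force passes 120 N, or if a joint passes its speed limit or range.

ROBOT

A 6-joint arm with a two-finger parallel gripper is mounted at the origin on the work surface. World frame = base frame: x ahead of the robot, y to its left, z up, the work surface at z = 0. Lengths are in m, angles in rad, forces in N, time in s.
With the tool pointing down it reaches from about 0.375 to 0.925 m from the base axis. Payload 5.7 kg.
Tool frame: the origin (TCP) lies midway between the tips of the shut fingers; the grasp point (between the pads) lies 19 mm behind it; z points along the fingers, y is the line along which they close (so a half turn about z gives the same grasp; the last joint's range is limited). The gripper opens to 88 mm and grips with 3 to 60 N. Pads are 20 mm wide; open, the fingers measure 115 mm over their backs; the gripper's body (75 mm by 178 mm) begins 61 mm behind the grasp point.
Start: joints at [-0.115, 0.359, 1.51, -0, 1.272, -0.115], TCP at [0.6, -0, 0.223] pointing down, gripper open.
Joint ranges: [-2.97, 2.97], [-1.01, 2.36], [0.21, 2.38], [-0.96, 4.11], [0.2, 2.71], [-2.98, 2.98]. Speed limits (rad/s): [2.39, 2.39, 3.14, 3.14, 3.14, 3.14].

INTERFACE

Orientations are given as a unit quaternion [x, y, z, w].
In Python, from bench import move_ptp, servo_line, goto_joints, move_gripper, sleep, inverse_kinematics, capture, PlanningError, close_job, spot_in, silhouettes, current_clock, current_joint_pos, current_qvel, current_joint_torque, current_position, current_orientation, current_force, current_torque, current_finger_gap, current_grip_force gives the robot as it stands. Calls block until the motion is done:
- move_ptp(position, orientation): joint-space move of the TCP to a pose.
- servo_line(position, orientation=None, rate=0.15, contact_N=None): straight line of the TCP; orientation=None keeps the orientation; rate is the mean speed in m/s. With contact_N (N) it stops when the force on the tool has changed by that much, and returns True; else False.
- goto_joints(angles): joint-space move.
- move_gripper(opening): finger opening in m; the grip force is fixed at half the most; returns when the fingers have stopped.
- sleep(seconds).
- inverse_kinematics(position, orientation): joint angles nearest the present ones, or None.
- capture(name): name is "scene" or "side" or "wrist"; returns a dict with "image" (400x640x3 uint8, blue, green, red), "range_z" (400x640 float32, m along the optical axis (not along the pixel's ray), 0 where there is no reading), "intrinsics" (3x3 intrinsics, pixels), "R" (3x3) and "t" (3): a world point X has camera coordinates R X + t. Camera axes: x right, y down, z forward; pixel columns grow to the right and rows downward; lengths in m; the calibration is good to about 2 mm. The wrist camera is an equidistant fisheye: a pixel r from the principal point sees the ray r / f radians off the axis. A picture is of the moment at which its call begins.
A pose or a line that the arm cannot do raises PlanningError and nothing moves.
- close_job(): hands the job in; it is judged then, once.
Trained networks look in the newest picture that a camera, given by its name, has taken for a name from the list of things; names that differ only in an ending like _2 or _b are one class to them, and where a whole thing is asked for, a point or a joint stands for the part that bears it (a point fixed in the world has none). Each returns a list of dicts, best first, with "conf" (0 to 1); they miss things now and then, are a little off and sometimes report something else, mostly with a low value. They report only what shows in the picture. A call takes as long as a camera call. They do not tell look-alikes from the thing itself.
- spot_in(camera, query): "xy" ([column, row] in pixels, amid what is visible of it).
- silhouettes(camera, query): "region" (400x640 bool, what is visible of it) and "xy" ([column, row] in pixels, amid what is visible of it).
Readings, each from a call of its own:
- current_clock(): time.
- current_joint_pos(): joint angles.
- current_qvel(): joint speeds.
- current_joint_torque(): joint torques, N m.
- current_position(): TCP position.
- current_orientation(): TCP orientation.
- current_force(): force on the tool from outside, world axes, zero at the start.
- current_torque(): the same for the moment, N m.
- current_finger_gap(): finger opening in m.
- current_grip_force(): force on a finger pad.
Only numpy, scipy, OpenCV 4.12 (cv2) and the standard library are available. Lean on these libraries where they do the work, as an engineer would, in place of code of your own. Each camera call takes 0.05 s, during which the arm holds its last target. There are 200 camera calls.

## Working session

There is one attempt and no reset: what is moved stays moved. The work goes in short steps, each a Python script; the robot and the scene stay as the last script left them, time stands still between calls to the robot, and variables do not carry over. Pictures are saved under pics/ and viewed, at most 10 in all, crops included, and the job is handed in when it is done.

```bash
mkdir -p pics; cat > h.py <<'E'
import numpy as np, cv2
from bench import *
def pts(c,mask):
    v,u=np.nonzero(mask&(c["range_z"]>0)); z=c["range_z"][v,u]; K=c["intrinsics"]
    X=np.stack([(u-K[0,2])/K[0,0]*z,(v-K[1,2])/K[1,1]*z,z],1)
    return (X-c["t"])@c["R"]
def q(yaw):  # tool down, tool y axis rotated by yaw
    return [np.cos(yaw/2),np.sin(yaw/2),0,0]
E
python3 - <<'E'
from h import *
print(current_orientation(),current_clock())
ims=[]
for n in ("scene","side"):
    c=capture(n); cv2.imwrite(f"pics/{n}0.png",c["image"])
    for k in ("tape_center","cap_center","bottle","big_roll_center","stapler","bin"):
        for s in silhouettes(n,k)[:4]:
            if s["conf"]<.3: continue
            P=pts(c,s["region"])
            if len(P)<20: continue
            print(n,k,round(s["conf"],2),np.round(s["xy"]),"med",np.median(P,0).round(3),"lo",np.percentile(P,3,0).round(3),"hi",np.percentile(P,97,0).round(3))
print(current_clock())
E
```

```text
[ 7.07096025e-01  7.07116928e-01 -5.76095137e-04 -7.27364579e-04] 0.0
scene tape_center 0.81 [263. 198.] med [ 0.362 -0.133  0.019] lo [ 0.325 -0.158  0.001] hi [ 0.38  -0.107  0.026]
scene tape_center 0.65 [330. 192.] med [0.353 0.064 0.019] lo [0.316 0.037 0.001] hi [0.37  0.09  0.026]
scene tape_center 0.6 [295. 175.] med [ 0.493 -0.039  0.183] lo [ 0.453 -0.056  0.168] hi [ 0.507 -0.014  0.191]
scene cap_center 0.75 [299. 251.] med [ 0.61  -0.043  0.021] lo [ 0.589 -0.059  0.001] hi [ 0.619 -0.026  0.026]
scene cap_center 0.7 [298. 187.] med [ 0.5   -0.03   0.148] lo [ 0.486 -0.053  0.131] hi [ 0.505 -0.007  0.164]
scene cap_center 0.64 [244. 217.] med [ 0.473 -0.183  0.042] lo [ 0.426 -0.217  0.005] hi [ 0.49  -0.151  0.048]
scene bottle 0.98 [299. 223.] med [ 0.511 -0.029  0.045] lo [ 0.447 -0.084  0.004] hi [0.54  0.032 0.112]
scene big_roll_center 0.68 [339. 296.] med [0.767 0.051 0.043] lo [0.715 0.009 0.003] hi [0.811 0.095 0.055]
scene big_roll_center 0.58 [445. 208.] med [0.48  0.382 0.032] lo [0.424 0.336 0.001] hi [0.514 0.424 0.05 ]
scene stapler 0.97 [338. 293.] med [
[... 558 characters left out ...]
lo [ 0.417 -0.225  0.01 ] hi [ 0.48  -0.162  0.048]
side cap_center 0.72 [296. 221.] med [ 0.466 -0.05   0.148] lo [ 0.448 -0.058  0.131] hi [ 0.496 -0.017  0.167]
side cap_center 0.57 [345. 238.] med [ 0.596 -0.052  0.023] lo [ 0.581 -0.065  0.004] hi [ 0.615 -0.033  0.026]
side bottle 0.78 [300. 252.] med [ 0.458 -0.061  0.048] lo [ 0.414 -0.091  0.008] hi [ 0.532 -0.007  0.111]
side big_roll_center 0.93 [235. 163.] med [0.463 0.362 0.032] lo [0.418 0.331 0.002] hi [0.504 0.421 0.049]
side stapler 0.57 [372. 197.] med [0.74  0.029 0.046] lo [0.704 0.001 0.003] hi [0.807 0.085 0.056]
side bin 0.98 [395. 351.] med [ 0.523 -0.359  0.033] lo [ 0.463 -0.424  0.002] hi [ 0.574 -0.289  0.061]
0.7
```

View pics/scene0.png

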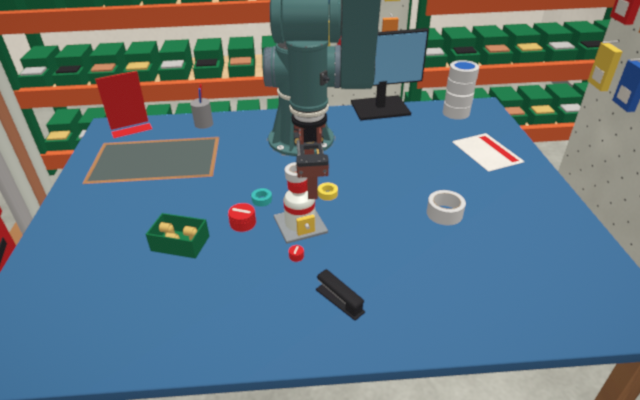

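View pics/side0.png

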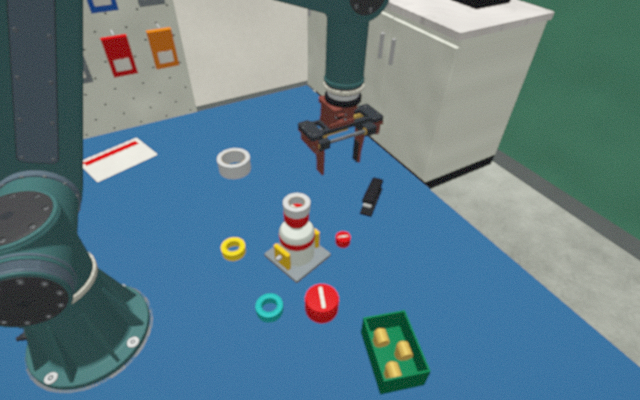

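The scene view shows the foil roll on the middle red cap at about (295,175), and the side view at (294,209). The other red caps (loose) and the turquoise and yellow rings are the look-alikes. The counter around (0.56, 0.18) is bare. Next I'll go above the bottle and look with the wrist camera.

```bash
cat >> h.py <<'E'
def fpts(c,mask):
    v,u=np.nonzero(mask&(c["range_z"]>0)); z=c["range_z"][v,u]; K=c["intrinsics"]
    a=(u-K[0,2])/K[0,0]; b=(v-K[1,2])/K[1,1]; r=np.hypot(a,b)+1e-9; s=np.tan(r)/r
    return (np.stack([a*s*z,b*s*z,z],1)-c["t"])@c["R"]
def wlook(k,name=None):
    c=capture("wrist")
    if name: cv2.imwrite("pics/"+name,c["image"])
    for s in silhouettes("wrist",k)[:4]:
        P=fpts(c,s["region"])
        if len(P)<20: continue
        zt=np.percentile(P[:,2],95); T=P[P[:,2]>zt-.006]
        (cx,cy),(w,h),_=cv2.minAreaRect(T[:,:2].astype(np.float32))
        print(k,round(s["conf"],2),np.round(s["xy"]),"top",round(zt,4),"centre",round(cx,4),round(cy,4),"size",round(w,3),round(h,3),len(T))
E
python3 - <<'E'
from h import *
move_ptp([.475,-.034,.29],q(np.pi/2))
wlook("tape_center","w1.png")
print(current_clock(),current_joint_pos(),current_finger_gap())
E
```

```text
tape_center 0.9 [244. 225.] top 0.0253 centre 0.3738 -0.0851 size 0.144 0.06 520
tape_center 0.83 [317. 205.] top 0.1911 centre 0.4747 -0.0306 size 0.059 0.058 2201
tape_center 0.6 [215. 109.] top 0.0254 centre 0.3405 0.0616 size 0.058 0.058 830
1.4333 [-2.15997056e-01  1.19751877e-01  1.66711363e+00  2.86440730e-04
  1.35482035e+00 -2.16261585e-01] 0.08778722739747784
```

View pics/w1.png

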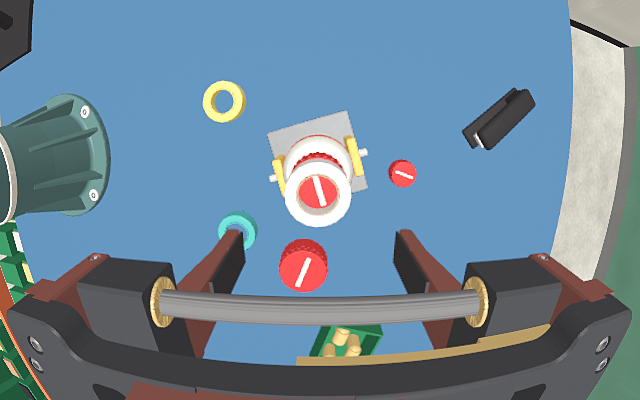

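The wrist view shows the white roll at (317,205), with the red cap and its bar visible through the hole. The circle fit puts the centre at (0.4747, -0.0306), top at 0.191. I'll grasp it and place it.

```bash
python3 - <<'E'
from h import *
Q=q(np.pi/2); C=[.4747,-.0306]
servo_line(C+[.1705],Q,rate=.12)
move_gripper(0.0)
print("gap",current_finger_gap(),current_grip_force())
servo_line(C+[.26],rate=.12)
print("gap",current_finger_gap(),current_force())
move_ptp([.56,.18,.10],Q)
servo_line([.56,.18,.02],rate=.1)
hit=servo_line([.56,.18,.0035],rate=.02,contact_N=4)
print(hit,current_position(),current_force(),current_clock())
wlook("tape_center","w2.png")
E
```

```text
gap 0.05863374563655303 30.00022381078452
gap 0.05855348112156314 [-0.59979111 -0.38854301 -1.81153273]
True [0.55975754 0.17995176 0.00477894] [-0.23032618  0.14409721  5.19120522] 6.7917
tape_center 0.58 [318. 231.] top 0.0249 centre 0.5593 0.1835 size 0.059 0.052 5612
```

View pics/w2.png

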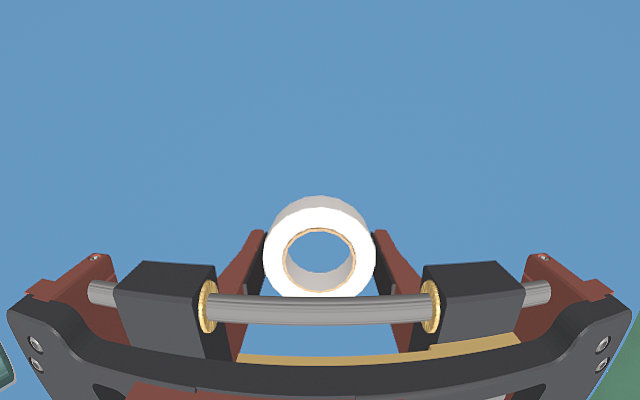

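The roll, at (320,250), is between the fingers and flat on the counter: its top is at 0.025 and I felt contact. I'll release it and measure the cap.

```bash
python3 - <<'E'
from h import *
Q=q(np.pi/2)
move_gripper(0.088)
servo_line([.56,.18,.10],rate=.12)
wlook("tape_center")
move_ptp([.475,-.031,.26],Q)
wlook("cap_center","w3.png")
print(current_clock(),current_force())
E
```

```text
tape_center 0.84 [328. 216.] top 0.025 centre 0.5592 0.1803 size 0.058 0.058 2543
cap_center 0.91 [406. 184.] top 0.0257 centre 0.5977 -0.044 size 0.037 0.037 576
cap_center 0.69 [306. 278.] top 0.0477 centre 0.4519 -0.1789 size 0.056 0.071 1474
cap_center 0.6 [317. 192.] top 0.1672 centre 0.4742 -0.0273 size 0.055 0.055 3132
9.7583 [0.12867328 0.51321327 0.99748291]
```

View pics/w3.png

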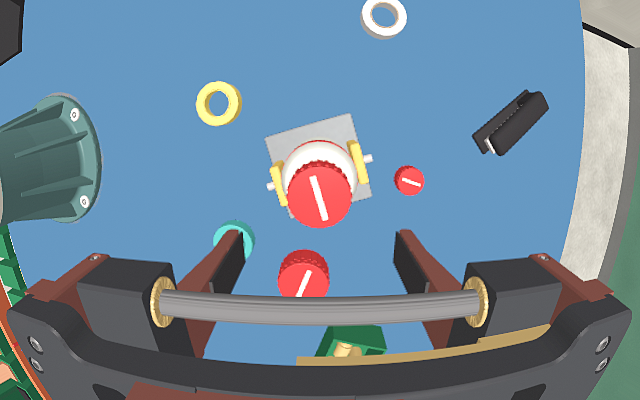

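The cap is bare at (319,195), and the roll lies released at (384,18). Now I'll grip, push and twist, checking after each step.

```bash
python3 - <<'E'
from h import *
Q=q(np.pi/2); C=[.4742,-.0273]
servo_line(C+[.2],Q,rate=.12)
servo_line(C+[.131],rate=.08)
move_gripper(0.0)
print("gap",current_finger_gap(),current_force(),current_position())
hit=servo_line(C+[.1235],rate=.02)
print("pushed",current_force(),current_position(),current_finger_gap())
j=current_joint_pos(); k=inverse_kinematics(C+[.1235],q(np.pi/2+.3)); print(np.round(np.array(k)-j,3))
s=np.sign(k[5]-j[5]); j=np.array(j)
for d in (25,55,85):
    t=j.copy(); t[5]+=s*np.radians(d); goto_joints(list(t))
    print(d,current_position(),current_force().round(1),current_torque().round(2),current_clock())
wlook("cap_center","w4.png")
E
```

```text
gap 0.055217039303739175 [-0.50874865 -0.18472413  1.75783917] [ 0.47430438 -0.02731859  0.13112723]
pushed [-2.63029644  0.71038531  9.61436306] [ 0.47435206 -0.02731572  0.12408677] 0.05530625942305491
[-0.     0.001  0.001  0.    -0.001 -0.3  ]
25 [ 0.47540215 -0.02753205  0.12476913] [ 0.2 -0.1  8.1] [0.07 0.04 0.05] 13.05
55 [ 0.47574005 -0.02758695  0.12487073] [ 0.2 -0.4  7.9] [ 0.07 -0.09  0.04] 13.6167
85 [ 0.47581653 -0.02756259  0.12488233] [ 0.  -0.   8.6] [ 0.15 -0.04  0.07] 14.1833
cap_center 0.94 [153. 192.] top 0.0476 centre 0.4519 -0.1874 size 0.071 0.072 3844
cap_center 0.92 [321. 253.] top 0.1607 centre 0.4662 -0.0279 size 0.055 0.04 7609
cap_center 0.7 [322. 172.] top 0.109 centre 0.455 -0.0267 size 0.072 0.036 2892
cap_center 0.55 [312. 329.] top 0.0249 centre 0.6158 -0.0442 size 0.013 0.004 38
```

View pics/w4.png

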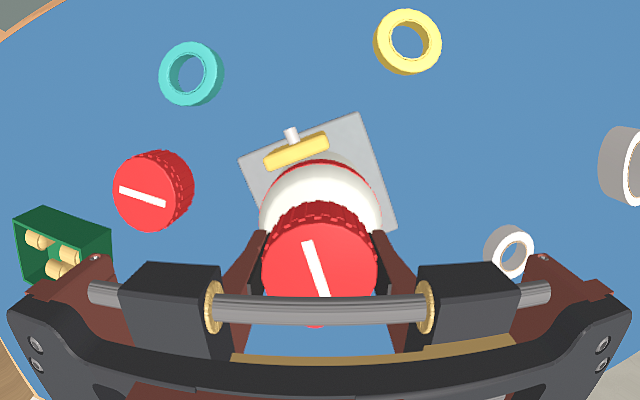

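The bar at (317,270) keeps its angle in the gripper frame while the clamp has rotated about 85°, so the cap turned with the gripper. Top is at 0.161, so it's still pressed down. I'll lift carefully.

```bash
python3 - <<'E'
from h import *
p=np.array(current_position()); f0=current_force()
servo_line([p[0],p[1],.131],rate=.03)
print(current_force().round(1))
hit=servo_line([p[0],p[1],.145],rate=.03,contact_N=12)
print(hit,current_force().round(1),current_finger_gap())
if not hit:
    servo_line([.4745,-.0275,.211],rate=.08); sleep(.5)
    print(current_position(),current_force().round(1),current_finger_gap(),current_grip_force(),current_clock())
    wlook("cap_center"); wlook("tape_center")
    for n in("scene","side"):
        c=capture(n)
        if n=="side": cv2.imwrite("pics/s2.png",c["image"])
        for k in("cap_center","stapler","bin","big_roll_center","tape_center"):
            for s in silhouettes(n,k)[:4]:
                P=pts(c,s["region"])
                if len(P)>20 and s["conf"]>.3: print(n,k,round(s["conf"],2),np.median(P,0).round(3),np.percentile(P,[3,97],0).round(3).tolist())
E
```

```text
[0.8 0.3 2.9]
False [-0.3  0.1 -0.4] 0.0548923716850696
[ 0.47447539 -0.02748872  0.21090615] [0.9 0.4 0.7] 0.05548600929389073 30.000007152557373 16.7583
cap_center 0.72 [320. 257.] top 0.2467 centre 0.4648 -0.0276 size 0.055 0.04 7582
cap_center 0.62 [186. 175.] top 0.0476 centre 0.4518 -0.1877 size 0.07 0.072 2606
tape_center 0.82 [231.  87.] top 0.0252 centre 0.3493 -0.135 size 0.058 0.057 1177
tape_center 0.78 [472. 220.] top 0.0248 centre 0.5583 0.1789 size 0.059 0.058 851
tape_center 0.72 [394.  53.] top 0.0253 centre 0.3396 0.0617 size 0.059 0.06 1309
tape_center 0.39 [319. 255.] top 0.2468 centre 0.4647 -0.0279 size 0.055 0.04 7618
scene cap_center 0.94 [ 0.471 -0.183  0.041] [[0.393, -0.218, -0.002], [0.489, -0.15, 0.048]]
scene cap_center 0.79 [ 0.608 -0.042  0.021] [[0.567, -0.06, -0.001], [0.619, -0.024, 0.026]]
scene cap_center 0.55 [ 0.506 -0.027  0.061] [[0.448, -0.081, 0.007], [0.537, 0.031, 0.149]]
scene stapler 0.9 [0.767 0.051 0.042] [[0.714, 0.008, 0.002], [0.811, 0.096, 0.055]]
scene bin 0.64 [ 0.529 -0.351  0.038] [[0.466, -0.417, 0.003], [0.579, -0.281, 0.059]
[... 476 characters left out ...]
er 0.77 [ 0.446 -0.202  0.045] [[0.417, -0.226, 0.007], [0.48, -0.163, 0.048]]
side cap_center 0.62 [ 0.454 -0.039  0.238] [[0.447, -0.054, 0.21], [0.466, -0.007, 0.247]]
side cap_center 0.49 [ 0.595 -0.053  0.023] [[0.582, -0.065, 0.005], [0.613, -0.032, 0.026]]
side stapler 0.71 [0.743 0.031 0.046] [[0.705, 0.002, -0.0], [0.808, 0.093, 0.056]]
side bin 0.88 [ 0.523 -0.359  0.033] [[0.463, -0.424, 0.002], [0.574, -0.288, 0.06]]
side big_roll_center 0.6 [0.464 0.36  0.032] [[0.418, 0.331, 0.001], [0.505, 0.422, 0.049]]
side tape_center 0.74 [0.34  0.051 0.021] [[0.314, 0.031, 0.0], [0.367, 0.084, 0.026]]
side tape_center 0.48 [0.533 0.168 0.01 ] [[0.53, 0.155, -0.001], [0.543, 0.182, 0.022]]
```

View pics/s2.png

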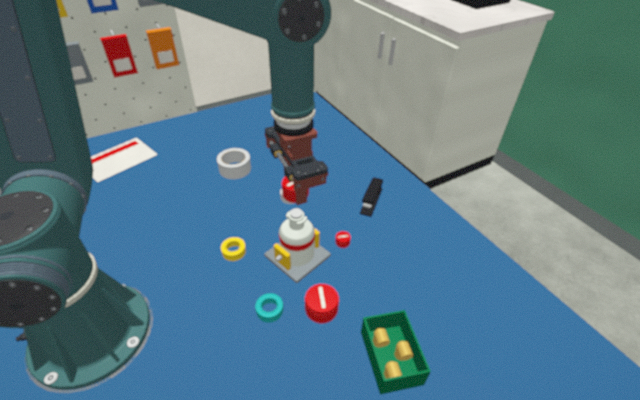

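The cap is in the gripper at (290,190), above the open bottle neck at (296,216), with its top at 0.247 (about 8 cm up). The bystanders haven't moved and the roll is flat on the counter, so I'm handing in.

```bash
python3 -c "
from bench import *
print(close_job(),current_clock())"
```

```text
the job is handed in; nothing more can be done
the job is handed in; nothing more can be done
```

I handed the job in with the cap off and held level about 8 cm above the bottle mouth, the small roll flat on the counter, and the stapler, big roll and bin unmoved; no verdict came back.

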